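# Bin the used capsule with the lid pedal, without a slam

## Robot

A 6-joint arm with a two-finger parallel gripper is mounted at the origin on the work surface. World frame = base frame: x ahead of the robot, y to its left, z up, the work surface at z = 0. Lengths are in m, angles in rad, forces in N, time in s.
With the tool pointing down it reaches from about 0.35 to 0.775 m from the base axis. Payload 5.5 kg.
Tool frame: the origin (TCP) lies between the finger pads; the fingertips stand 19 mm ahead of it and the grasp point (between the pads) is the TCP; z points along the fingers, x is the direction in which the jaws open and shut, and the axes are right-handed (so a half turn about z gives the same grasp; the last joint's range is limited). The gripper opens to 85 mm and grips with 20 to 120 N. Pads are 22 mm wide; open, the fingers measure 114 mm over their backs; the gripper's body (76 mm by 85 mm) begins 54 mm behind the grasp point. The pads swing forward as they close: fully open they stand 13 mm farther back than shut.
Start: joints at [1.208, 0.313, 0.046, 1.304, 0, 1.431], TCP at [0.127, 0.561, 0.25] pointing down, gripper open.
Joint ranges: [-2.76, 2.76], [-0.86, 1.69], [-1.03, 1.26], [-2.2, 2.34], [-1.47, 1.5], [-3.14, 3.14]. Speed limits (rad/s): [2.57, 2.57, 3.14, 3.14, 3.14, 3.14].

## Interface

Orientations are given as a unit quaternion [w, x, y, z].
In Python, from workcell import env gives the robot as it stands. The module is installed in compiled form; this text tells all that it offers.
- The arm moves only by the tool carry_out, never from a script. Its argument "steps" is a list of rows, each a list of 7 numbers: the gripper command: -1 is shut, 1 is fully open, values between are in proportion, then the shift along the tool's x, y, z in m, then the turn, a rotation vector about the tool's x, y, z in rad. A call has 1 to 20 rows; each row shifts and turns the commanded pose from where the row before left it, along the tool's axes as they then stand; what a row does not reach is not made up. A row lasts 1/8 s, in which the tool goes at most 62.5 mm and 10.7 degrees, less where a joint would pass 70% of its speed; a pose out of reach is approached as far as the arm can. A call with a gripper value outside its range is refused whole. The fingers move at their own pace and stop on an object; "grip_force" is the grip in N (left out, the last holds). Time passes only in rows, so rows that do not move let the fingers close. It gives the time, the measured TCP pose, the force and the opening at its end, in the units of the state.
- env.get_state(): the state, without advancing time (a new reading comes with each control period).
- env.read_camera(name): name is "scene" or "top" or "wrist"; returns a dict with "color" (420x560x3 uint8, red, green, blue), "K" (3x3 intrinsics, pixels), "dist" ([k1, k2, p1, p2, k3] as OpenCV has them; the pictures are not rectified), "R" (3x3) and "t" (3): a world point X has camera coordinates R X + t. Camera axes: x right, y down, z forward; pixel columns grow to the right and rows downward; lengths in m; the calibration is good to about 2 mm. A picture is of the moment at which its call begins. There is no depth.
- env.hand_in(): hands the job in, once; it reports no verdict.
The state is a dict: "clock": time; "joint_pos": joint angles; "qvel": joint speeds; "tau": joint torques, N m; "tcp_pos": TCP position; "orientation": TCP orientation; "wrist_force": force on the tool from outside, world axes, zero at the start; "ft_torque": the same for the moment, N m; "finger_gap": finger opening in m.
Only numpy, scipy, OpenCV 4.12 (cv2) and the standard library are available. Lean on these libraries where they do the work, as an engineer would, in place of code of your own. Each camera call takes 0.05 s, during which the arm holds its last target. There are 200 camera calls.

## Task

Bin the used coffee capsule that waits on the chute: with the fingertips press the bin's red pedal all the way down, so that the linked lid lifts fully open and the capsule rolls in by itself. Then ease the pedal slowly back up so that the lid comes down gently and shuts without slamming, and move clear. Work the lid only by its pedal, do not touch the lid or the capsule, and leave everything else on the counter where it is.

Things in the scene. Friction and masses are not known exactly. Their poses are not given: they have to be found in the camera images.
- bin: fixed white enamel capsule bin, 180 mm (its x) by 160 mm (its y), rim 148 mm high, walls 5 mm. Origin: centre of its underside; x points from the front (red pedal side) to the back (lid hinge side), y to the side with the steel chute, z up. The chute, 50 mm wide, leaves the +y wall 40 mm in front of the bin's centre and slopes up outward, ending 157 mm from the bin's centre line and about 150 mm high. A dark linkage cover stands 14 mm out of the -y side
- pedal_top (a point): centre of the upper face of the red pedal pad, 60 mm (bin's y) by 36 mm (bin's x) and 10 mm thick, at the front of the bin on a steel arm; moves with the pedal. At rest it is 174 mm in front of the bin's centre and 123 mm above the counter; fully pressed it is 40 mm lower, at 83 mm (and stays 170 to 180 mm in front). At rest the pad rises towards its free edge by 0.2 rad, fully pressed it falls by 0.25 rad
- pedal (a joint): pedal angle in rad: 0 at rest (up), 0.45 pressed against its stop. Hinge runs along the bin's y, 85 mm in front of the bin's centre, 100 mm high; the pad's centre is 90 mm from it. Pressing takes about 2 to 9 N on the pad, more when fast. It has no catch: the weight of the lid pushes it back up as soon as it is let go, fast enough to slam
- lid (a joint): lid angle in rad: 0 shut on the rim, 1.0 fully open. Linked rigidly to the pedal: lid angle = 2.22 x pedal angle, so 10 mm of pad travel turns the lid about 0.25 rad. Let go, it falls at about 3 rad/s
- lid_edge (a point): middle of the front upper edge of the clear acrylic lid with a steel frame (186 x 164 mm), hinged along the bin's back rim; 157 mm high when shut, about 310 mm when open. A steel flap on its +y edge hangs down and blocks the chute while the lid is shut
- capsule: used coffee capsule, copper-coloured cylinder with aluminium ends, 30 mm across, 34 mm long, 15 g, lying across the chute against the lid's flap. Origin at its centre; its x runs along the cylinder. It starts about 97 mm to the +y side of the bin's centre, 40 mm in front of it, 132 mm high; once the lid is more than about half open it rolls into the bin by itself within a second, and then lies on the bin's floor
- grinder: white ceramic hand grinder with a wooden crank on top, 86 mm across, 194 mm high overall, crank reaching 80 mm out along its own +x. Origin: centre of its underside. Bystander, loose
- moka: aluminium moka pot, 100 mm across, 181 mm high, black handle reaching 90 mm out along its own +y. Origin: centre of its underside. Bystander, loose
- box: small clear acrylic box with a sliding lid and dark wooden insert, 100 x 80 mm, 65 mm high. Origin: centre of its underside. Bystander, loose
- dosing_cup: open steel dosing cup, 58 mm across, 55 mm high. Origin: centre of its underside. Bystander, loose
- espresso_cup: blue espresso cup with a handle, 62 mm across, 58 mm high. Origin: centre of its underside. Bystander, loose
- sugar_jar: amber glass jar with a wooden cap, 76 mm across, 120 mm high. Origin: centre of its underside. Bystander, loose
- brush: black silicone brush lying flat, about 165 mm long, 36 mm wide, 18 mm high. Origin: centre of its underside. Bystander, loose
Things that resemble listed ones, but are neither listed nor needed, are in the scene too. Of the things like the capsule, leave any that is turquoise; of the rest the smaller one is meant.

How it is judged:
On the way, in this order (a step that is already met when the one before it is completed fails the run):
1. the pedal is down and the lid is fully open (value of joint lid above 0.88 rad), for 0.3 s.
2. the lid is shut again with the capsule in the bin (value of joint lid below 0.04 rad and x of capsule in the frame of bin between -0.085 and 0.085 m and y of capsule in the frame of bin between -0.075 and 0.075 m and z of capsule in the frame of bin between 0 and 0.07 m), for 0.2 s.
At the end, for the whole second after the job is handed in: the capsule lies inside the bin (less than 70 mm above its underside, between its walls), the lid is shut (below 0.04 rad) and the pedal is up (below 0.03 rad) (all of step 2 and value of joint pedal below 0.03 rad); the robot touches nothing.
It fails at once if the lid comes down too fast (over 1.8 rad/s) (velocity of joint lid below -1.8 rad/s).
It fails at once if the lid is touched by the robot instead of being worked by the pedal (contact force between any of the fingers, the arm and lid above 0.5 N).
It fails at once if the capsule is touched by the robot (contact force between any of the fingers, the arm and capsule above 0.2 N).
It fails at once if the capsule is lifted (z of capsule in the frame of bin above 0.165 m).
It fails at once if a bystander is moved (over 20 mm) or tipped (distance of any of grinder, moka, box, dosing_cup, espresso_cup, sugar_jar, brush from where it was at the start of the episode above 0.02 m or angle between any of grinder, moka, box, dosing_cup, espresso_cup, sugar_jar, brush's own z axis and vertical above 0.3 rad).
It also fails if it takes over 38 s, if anything falls off the work surface, if the arm or the gripper's body presses on something with over 40 N, if the wrist force passes 120 N, or if a joint passes its speed limit or range.

## Working session

There is one attempt and no reset: what is moved stays moved. The work goes in short steps, Python scripts to look and compute and a tool call to move; the robot and the scene stay as the last step left them, time stands still between calls to the robot, and variables do not carry over. Pictures are saved under pics/ and viewed, about 8 in all and at most 12, crops included, and the job is handed in when it is done.

Besides the shell and the picture viewer there is one more tool, called by a JSON object that holds its "method" and its "body". carry_out: Moves the arm, as the interface text tells. Its arguments: {"type":"object","properties":{"steps":{"type":"array","items":{"type":"array","items":{"type":"number"}}},"grip_force":{"type":"number"}},"required":["steps"]}

```bash
mkdir -p pics
cat > h.py <<'E'
import numpy as np, cv2
from workcell import env
def snap(n,f):
    c=env.read_camera(n); cv2.imwrite(f'pics/{f}.png',c['color'][:,:,::-1]); np.savez(f'pics/{f}.npz',**c); return c
def load(f): return dict(np.load(f'pics/{f}.npz'))
def ray(c,u,v):
    p=cv2.undistortPoints(np.array([[[u,v]]],float),c['K'],c['dist'])[0,0]
    return -c['R'].T@c['t'], c['R'].T@np.array([p[0],p[1],1])
def atz(c,u,v,z):
    o,d=ray(c,u,v); return o+d*(z-o[2])/d[2]
def proj(c,X):
    return cv2.projectPoints(np.array(X,float).reshape(-1,1,3),cv2.Rodrigues(c['R'])[0],c['t'],c['K'],c['dist'])[0][:,0]
E
python3 - <<'E'
from h import *
for n in ('scene','top'):
    c=snap(n,n+'0'); print(n,-c['R'].T@c['t'],c['R'][2],c['K'][0,0])
s=env.get_state(); print(s)
E
```

```text
scene [ 1.45923083 -0.27699344  0.81957557] [-0.77607    0.2358602 -0.5848806] 470.9449146598529
top [ 0.46613213 -0.01000868  1.17586712] [ 0.07849072  0.00896408 -0.99687454] 420.5141537550916
{'clock': 0.1, 'joint_pos': array([1.20841697e+00, 3.13929221e-01, 4.51354339e-02, 1.30357144e+00,
       3.03192196e-05, 1.43118730e+00]), 'qvel': array([-0.00109351, -0.00113142,  0.00132706,  0.00145775, -0.00054427,
       -0.0015854 ]), 'tau': array([ 2.69803073e-03, -4.81724596e+01,  2.99245852e+01,  1.27570209e-02,
       -1.44819819e-04,  1.64955060e-05]), 'tcp_pos': array([0.12690223, 0.56042081, 0.24951328]), 'orientation': array([ 3.86495761e-04,  7.81323112e-01,  6.24126253e-01, -6.82795833e-04]), 'wrist_force': array([ 0.70457765,  0.41479483, -0.23373345]), 'ft_torque': array([ 0.02762553, -0.08943543,  0.0279455 ]), 'finger_gap': 0.08534608943565429}
```

View pics/scene0.png

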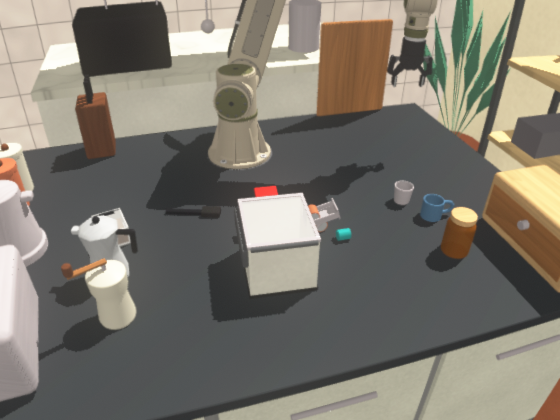

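View pics/top0.png

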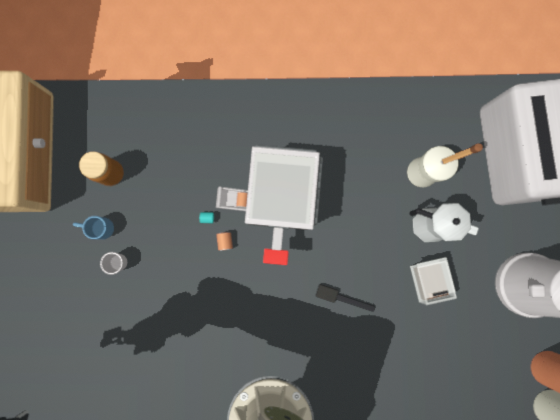

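Top view: the pedal pad is at about (276,257), the bin lid around (283,188) and the chute at (232,198). Capsule candidates are the copper one on the chute (241,200), a larger copper one on the counter (224,240), and a turquoise one (207,217). By the description it is the one on the chute. The brush lies at (345,297), to the right of the pedal.

```bash
python3 - <<'E'
from h import *
im=cv2.imread('pics/top0.png')[135:275,185:345]
cv2.imwrite('pics/crop1.png',cv2.resize(im,None,fx=5,fy=5,interpolation=cv2.INTER_CUBIC)[:600*2][:700])
E
python3 - <<'E'
from h import *
im=cv2.imread('pics/crop1.png'); cv2.imwrite('pics/crop1b.png',cv2.resize(im,(640,560)))
E
```

```text
(no output)
```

View pics/crop1b.png

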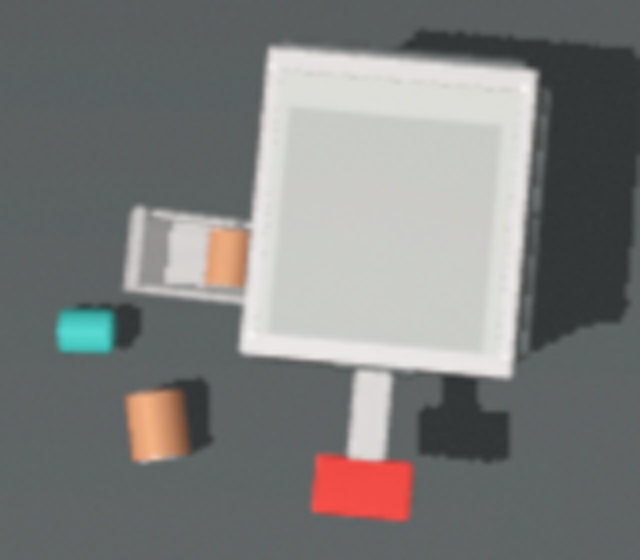

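The crop (scale 4, origin (185,135)) shows the lid corners at (268,47), (538,72), (513,377) and (240,352). The pad corners are at (315,455), (412,462), (408,521) and (312,513). The copper capsule on the chute at (227,257) is smaller than the loose copper one at (157,425), so it is the right one.

Run:
```python
from h import *
c=load('top0')
f=lambda u,v,z: atz(c,185+u/4-.4,135+v/4-.4,z)
L=np.array([f(*p,.157) for p in [(268,47),(538,72),(513,377),(240,352)]])
print(L[:,:2].round(4)); print([np.linalg.norm(L[i]-L[(i+1)%4]).round(4) for i in range(4)])
P=np.array([f(*p,.123) for p in [(315,455),(412,462),(408,521),(312,513)]])
print(P[:,:2].round(4),P.mean(0)); print([np.linalg.norm(P[i]-P[(i+1)%4]).round(4) for i in range(4)])
ex=(L[0]+L[1]-L[2]-L[3]); yaw=np.arctan2(ex[1],ex[0]); 
ey=(L[0]+L[3]-L[1]-L[2]); print('yaw',yaw,np.arctan2(-ey[0],ey[1]),L.mean(0))
x=np.array([np.cos(yaw),np.sin(yaw),0]); fr=(L[2]+L[3])/2
print('pad from frontedge',(P.mean(0)-fr)@x, (P.mean(0)-fr)@np.array([-x[1],x[0],0]))
b=P.mean(0)+.174*x;print('bin',b)
print('brush',atz(c,345,297,.01),atz(c,317,291,.01),'capsules',atz(c,224,240,.015))
from scipy.spatial.transform import Rotation as R
s=env.get_state(); print(R.from_quat(s['orientation'][[1,2,3,0]]).as_matrix().round(3))
```

```text
[[ 0.7145  0.0378]
 [ 0.6969 -0.1277]
 [ 0.5099 -0.1092]
 [ 0.5267  0.056 ]]
[np.float64(0.1665), np.float64(0.1879), np.float64(0.1661), np.float64(0.1886)]
[[ 0.4639  0.0118]
 [ 0.459  -0.0487]
 [ 0.4225 -0.0457]
 [ 0.428   0.0139]] [ 0.44335319 -0.01716085  0.123     ]
[np.float64(0.0606), np.float64(0.0366), np.float64(0.0599), np.float64(0.036)]
yaw -0.09795450957282587 -0.10364234548576633 [ 0.61198621 -0.03576657  0.157     ]
pad from frontedge -0.07551801233911298 0.0020245633030088715
bin [ 0.61651908 -0.03417769  0.123     ]
brush [ 0.32949605 -0.20751989  0.01      ] [ 0.34615671 -0.13163929  0.01      ] capsules [0.48768887 0.1223137  0.015     ]
[[ 0.221  0.975 -0.001]
 [ 0.975 -0.221 -0.001]
 [-0.002 -0.    -1.   ]]
```

Bin and pad sizes match the given ones. The pad top is at about (0.443,-0.017) and the bin's yaw is about -0.10. I'll go above the pad and shut the gripper on the way.

{"method": "carry_out", "body": {"steps": [[-1,-0.031,0.0272,0.003,0,0,0],[-1,-0.031,0.0272,0.003,0,0,0],[-1,-0.031,0.0272,0.003,0,0,0],[-1,-0.031,0.0272,0.003,0,0,0],[-1,-0.031,0.0272,0.003,0,0,0],[-1,-0.031,0.0272,0.003,0,0,0],[-1,-0.031,0.0272,0.003,0,0,0],[-1,-0.031,0.0272,0.003,0,0,0],[-1,-0.031,0.0272,0.003,0,0,0],[-1,-0.031,0.0272,0.003,0,0,0],[-1,-0.031,0.0272,0.003,0,0,0],[-1,-0.031,0.0272,0.003,0,0,0],[-1,-0.031,0.0272,0.003,0,0,0],[-1,-0.031,0.0272,0.003,0,0,0],[-1,-0.031,0.0272,0.003,0,0,0],[-1,-0.031,0.0272,0.003,0,0,0],[-1,0,0,0,0,0,-0.06],[-1,0,0,0,0,0,-0.06],[-1,0,0,0,0,0,0]]}}

```text
clock: 2.48
tcp_pos: [0.4416, -0.0192, 0.2019]
orientation: [-0.0, 0.743, 0.669, -0.0]
wrist_force: [-1.1, -0.3, 0.2]
finger_gap: 0.0
```

Run:
```python
from h import *
from scipy.spatial.transform import Rotation as R
s=env.get_state(); print(s['clock'],s['tcp_pos'],s['joint_pos'],s['wrist_force'],s['finger_gap']); print(R.from_quat(s['orientation'][[1,2,3,0]]).as_matrix().round(3))
w=snap('wrist','w1'); t=snap('scene','s1')
print('expected pad in wrist',proj(w,[.4434,-.0172,.123]))
a=t['color'][130:300,190:390][:,:,::-1]
im=np.hstack([w['color'][:,:,::-1][:, :],np.zeros((420,1,3),np.uint8)])
a=cv2.resize(a,(494,420)); 
o=np.hstack([im,a]); cv2.imwrite('pics/m1.png',cv2.resize(o,(800,int(420*800/o.shape[1]))))
```

```text
2.475 [ 0.44162292 -0.01920335  0.20188665] [-2.25490384e-01  8.05130350e-02 -3.65367669e-01  1.12587774e+00
  8.09721154e-05 -1.21660384e-01] [-1.13371891 -0.3017553   0.16618586] 4.616566969068972e-05
[[ 0.104  0.995 -0.001]
 [ 0.995 -0.104  0.   ]
 [ 0.    -0.001 -1.   ]]
expected pad in wrist [[283.16983338 227.03544957]]
```

View pics/m1.png

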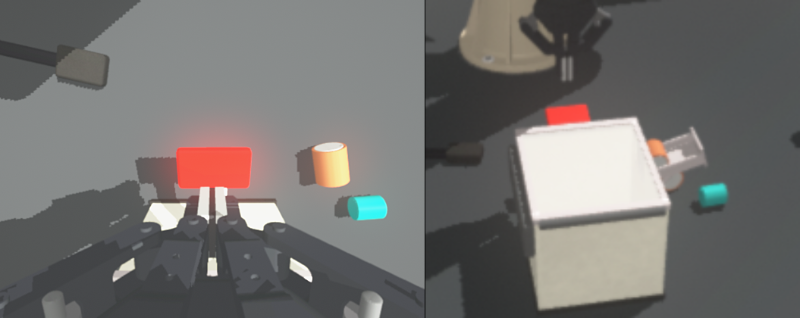

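The wrist view confirms the pad right under the shut fingertips: its centre is about 3 mm from the prediction, and the sideways offset is under 2 mm. The lid is shut and the capsule is on the chute. Now down to the pad, then slower.

{"method": "carry_out", "body": {"steps": [[-1,0,0,0.008,0,0,0],[-1,0,0,0.008,0,0,0],[-1,0,0,0.008,0,0,0],[-1,0,0,0.008,0,0,0],[-1,0,0,0.008,0,0,0],[-1,0,0,0.008,0,0,0],[-1,0,0,0.004,0,0,0],[-1,0,0,0.004,0,0,0],[-1,0,0,0.004,0,0,0],[-1,0,0,0.004,0,0,0],[-1,0,0,0.004,0,0,0],[-1,0,0,0,0,0,0]]}}

```text
clock: 4.08
tcp_pos: [0.4413, -0.019, 0.1343]
orientation: [-0.0, 0.742, 0.67, -0.0]
wrist_force: [-1.6, -0.2, 3.4]
finger_gap: 0.0001
```

Run:
```python
from h import *
t=snap('scene','s2')['color'][60:300,150:400][:,:,::-1]
w=env.read_camera('wrist')['color'][150:390,150:400,::-1]
cv2.imwrite('pics/m2.png',cv2.resize(np.hstack([t,w]),(800,384)))
s=env.get_state();print(s['tcp_pos'],s['wrist_force'])
```

```text
[ 0.44199574 -0.01909467  0.13438666] [-0.00368905 -0.70000817  1.64911518]
```

View pics/m2.png

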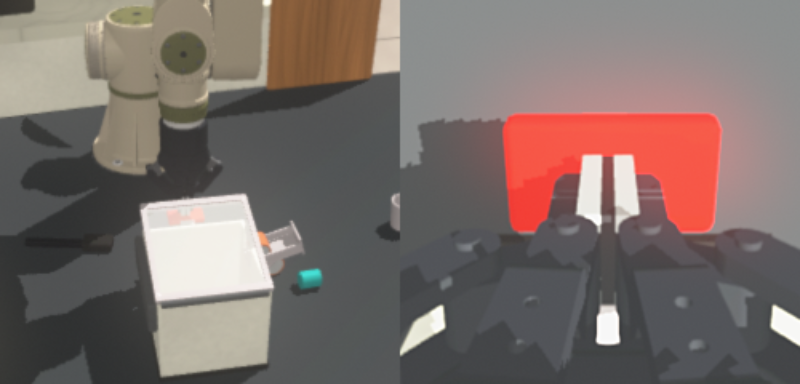

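The fingertips are on the pad and the lid is starting to lift. Pressing on to the stop.

{"method": "carry_out", "body": {"steps": [[-1,0,0,0.003,0,0,0],[-1,0,0,0.003,0,0,0],[-1,0,0,0.003,0,0,0],[-1,0,0,0.003,0,0,0],[-1,0,0,0.003,0,0,0],[-1,0,0,0.003,0,0,0],[-1,0,0,0.003,0,0,0],[-1,0,0,0.003,0,0,0],[-1,0,0,0.003,0,0,0],[-1,0,0,0.002,0,0,0],[-1,0,0,0,0,0,0]]}}

```text
clock: 5.55
tcp_pos: [0.442, -0.0191, 0.1052]
orientation: [0.0, 0.742, 0.67, 0.0]
wrist_force: [-2.0, -0.8, 3.2]
finger_gap: 0.0001
```

{"method": "carry_out", "body": {"steps": [[-1,0,0,0.001,0,0,0],[-1,0,0,0.001,0,0,0],[-1,0,0,0.001,0,0,0],[-1,0,0,0,0,0,0]]}}

```text
clock: 6.05
tcp_pos: [0.4424, -0.0191, 0.1034]
orientation: [0.001, 0.742, 0.67, 0.0]
wrist_force: [-4.9, 0.7, 12.5]
finger_gap: 0.0
```

The force has jumped to 12.5 N, so the pedal is at its stop. I'll hold so the capsule can roll in.

{"method": "carry_out", "body": {"steps": [[-1,0,0,0,0,0,0],[-1,0,0,0,0,0,0],[-1,0,0,0,0,0,0],[-1,0,0,0,0,0,0],[-1,0,0,0,0,0,0],[-1,0,0,0,0,0,0],[-1,0,0,0,0,0,0],[-1,0,0,0,0,0,0],[-1,0,0,0,0,0,0],[-1,0,0,0,0,0,0],[-1,0,0,0,0,0,0],[-1,0,0,0,0,0,0]]}}

```text
clock: 7.55
tcp_pos: [0.4424, -0.0191, 0.1034]
orientation: [0.001, 0.742, 0.67, 0.0]
wrist_force: [-4.2, 0.7, 12.0]
finger_gap: 0.0001
```

Run:
```python
from h import *
t=snap('scene','s3')['color'][120:300,190:370][:,:,::-1]
c=snap('top','t3'); w=c['color'][120:300,190:370,::-1]
cv2.imwrite('pics/m3.png',cv2.resize(np.hstack([t,w]),(800,400)))
s=env.get_state();print(s['tcp_pos'],s['wrist_force'])
sc=load('s3'); x=np.array([np.cos(.1),-np.sin(.1)]); b=np.array([.6150,-.0345])
for z,d in ((.31,.093-.186*np.cos(1.)),): print('lid edge expected', proj(sc,[*(b+d*x),z]), 'crop px', (proj(sc,[*(b+d*x),z])-[190,120])*400/180)
```

```text
[ 0.44234539 -0.0191149   0.1033703 ] [-2.73176333 -0.11255757 12.97265791]
lid edge expected [[276.9584547  160.12536602]] crop px [[193.24101045  89.16748005]]
```

View pics/m3.png

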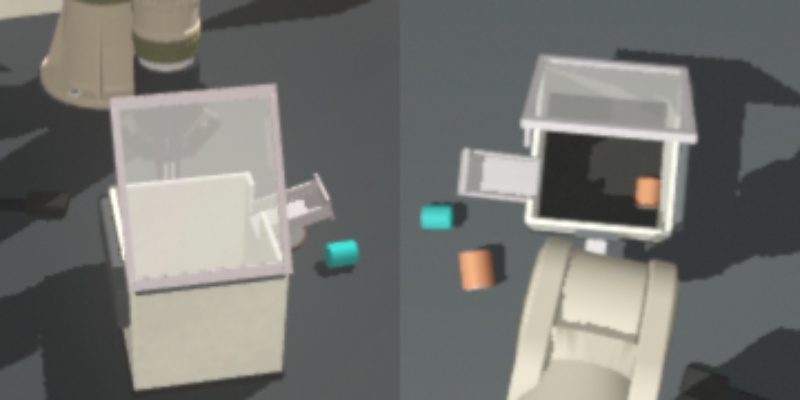

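Left view: the lid's upper edge is at crop (193,92) against (193,89) expected when fully open. Right view: the capsule is inside the bin at crop (648,192) and the chute is empty. Now I'll ease the pedal up at 16 mm/s (lid about 0.4 rad/s).

{"method": "carry_out", "body": {"steps": [[-1,0,0,-0.001,0,0,0],[-1,0,0,-0.002,0,0,0],[-1,0,0,-0.002,0,0,0],[-1,0,0,-0.002,0,0,0],[-1,0,0,-0.002,0,0,0],[-1,0,0,-0.002,0,0,0],[-1,0,0,-0.002,0,0,0],[-1,0,0,-0.002,0,0,0],[-1,0,0,-0.002,0,0,0],[-1,0,0,-0.002,0,0,0],[-1,0,0,-0.002,0,0,0],[-1,0,0,-0.002,0,0,0],[-1,0,0,-0.002,0,0,0],[-1,0,0,-0.002,0,0,0],[-1,0,0,-0.002,0,0,0],[-1,0,0,-0.002,0,0,0],[-1,0,0,-0.002,0,0,0],[-1,0,0,0,0,0,0]]}}

```text
clock: 9.9
tcp_pos: [0.4435, -0.0192, 0.1363]
orientation: [0.001, 0.742, 0.67, 0.001]
wrist_force: [-1.5, 0.4, 5.6]
finger_gap: -0.0002
```

{"method": "carry_out", "body": {"steps": [[-1,0,0,-0.001,0,0,0],[-1,0,0,-0.001,0,0,0],[-1,0,0,-0.001,0,0,0],[-1,0,0,-0.001,0,0,0],[-1,0,0,-0.001,0,0,0],[-1,0,0,-0.001,0,0,0],[-1,0,0,-0.001,0,0,0],[-1,0,0,-0.001,0,0,0],[-1,0,0,-0.001,0,0,0],[-1,0,0,-0.001,0,0,0],[-1,0,0,-0.001,0,0,0],[-1,0,0,-0.001,0,0,0],[-1,0,0,-0.001,0,0,0],[-1,0,0,-0.001,0,0,0],[-1,0,0,-0.001,0,0,0],[-1,0,0,-0.001,0,0,0],[-1,0,0,-0.001,0,0,0],[-1,0,0,-0.001,0,0,0],[-1,0,0,0,0,0,0],[-1,0,0,0,0,0,0]]}}

```text
clock: 12.4
tcp_pos: [0.4419, -0.0191, 0.1532]
orientation: [-0.0, 0.743, 0.67, 0.0]
wrist_force: [0.1, -0.2, -1.1]
finger_gap: 0.0002
```

Contact is lost, with the tip at 0.134 above the pad's rest height. Moving up and clear.

{"method": "carry_out", "body": {"steps": [[-1,0,0,-0.004,0,0,0],[-1,0,0,-0.01,0,0,0],[-1,0,0,-0.015,0,0,0],[-1,0,0,-0.02,0,0,0],[-1,0,0,-0.02,0,0,0],[-1,0,0,-0.02,0,0,0],[-1,0.03,0,0,0,0,0],[-1,0.03,0,0,0,0,0],[-1,0.03,0,0,0,0,0],[-1,0.03,0,0,0,0,0],[-1,0.03,0,0,0,0,0],[-1,0,0,0,0,0,0],[-1,0,0,0,0,0,0]]}}

```text
clock: 14.02
tcp_pos: [0.4573, 0.1299, 0.2426]
orientation: [0.0, 0.742, 0.67, 0.0]
wrist_force: [0.0, 0.1, -0.7]
finger_gap: -0.0005
```

Run:
```python
from h import *
t=snap('scene','s4')['color'][120:300,190:370][:,:,::-1]
c=snap('top','t4'); w=c['color'][120:300,190:370,::-1]
cv2.imwrite('pics/m4.png',cv2.resize(np.hstack([t,w]),(800,400)))
s=env.get_state();print(s['clock'],s['tcp_pos'],s['wrist_force'])
```

```text
14.125 [0.45729554 0.12943112 0.24253576] [-0.22575109  0.25813654  0.17504206]
```

View pics/m4.png

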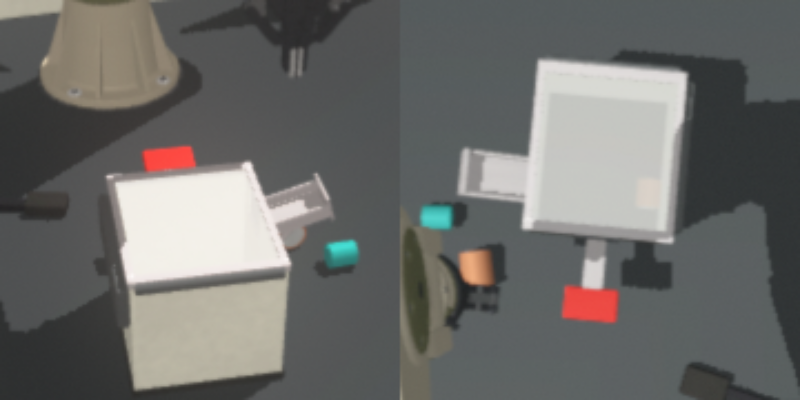

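The lid is shut, the pedal is back up at crop (590,304), and the capsule shows through the lid at (648,192). I'll compare with the first picture and hand in.

Run:
```python
from h import *
def red(i): 
    i=i.astype(int); m=(i[...,0]>180)&(i[...,1]<80)&(i[...,2]<80); m=m[245:270,255:300]; return np.argwhere(m).mean(0),m.sum()
a,b=load('top0')['color'],load('t4')['color']
print('pad before/after',red(a),red(b))
g=lambda i,y,x:cv2.cvtColor(i,cv2.COLOR_RGB2GRAY)[y,x].astype(np.float32)
print('lid edge shift',cv2.phaseCorrelate(g(a,slice(140,240),slice(244,330)),g(b,slice(140,240),slice(244,330))))
print(env.hand_in())
```

```text
pad before/after (array([11.48684211, 20.49342105]), np.int64(304)) (array([11.72274143, 20.47975078]), np.int64(321))
lid edge shift ((0.08035291264751976, -0.09819544760937049), 0.7341296118630303)
the job is handed in; nothing more can be done
None
```

The used capsule is in the bin, the lid is shut again, and I handed the job in at about 14 s of the 38 s allowed. The hand-in gives no verdict, so the result rests on my own checks.

- **Pressing:** I pushed the pedal down with the shut fingertips until the force jumped to about 12 N at its stop. I held it there for about 1.5 s. The raised lid edge was within about 3 crop pixels of its expected fully open position, and the capsule lay on the bin floor with the chute empty.
- **Releasing:** I eased the pedal up at 16 mm/s, then 8 mm/s, so the lid came down at about 0.4 rad/s or less, against a limit of 1.8 rad/s. That speed is worked out from the pad speed, not measured.
- **Final state:** Compared with the first picture, the pad had shifted by about 0.2 pixel and the lid by about 0.1 pixel. The capsule shows through the shut lid. The arm stood clear with no wrist force beyond noise.
- **Bystanders:** I did not check the far ones numerically, but the arm went nowhere near them. The brush and the look-alike capsules show no movement.

No check failed. The only disagreement was about 3 mm between the wrist view and the top view on where the pad was, which was well within what the press needed.

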